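Pack the clay test tiles into the transit cassette

TASK

Lift the lid off the steel tin and set it down on the cork mat, then move every clay tile from the tin onto the base of the grey aluminium cassette, lying flat and side by side between the two end bars with none sticking out over the sides. Once they are all in, close the cassette by lowering its cover plate level over the two guide pins until it lies flat on both end bars, and put the lid squarely back on the empty tin. Leave everything else on the bench where it is.

Things in the scene. Friction and masses are not known exactly. Their poses are not given: they have to be found in the camera images.
- tin: Open-topped steel storage tin, fixed; 238 (its x) x 90 (y) x 26 mm tall, walls and floor 3 mm thick. Origin: centre of its underside, z up. At the start its lid covers it; the clay tiles stand inside on its floor in a row along its x, places 36 mm apart (some places empty).
- lid: Loose slip-over steel lid, no latch, 250 (x) x 102 mm (y), 0.16 kg: 3 mm sheet, skirt 10 mm deep and 3 mm thick that goes outside the tin's walls with 3 mm play all round. Dark grip bar on its middle, 50 mm along x, 14 mm thick in y, 13 to 39 mm above the origin. Origin: centre of the skirt's lower edge, z up. Seated, its origin is 16 mm above the tin's, the sheet on the rim.
- mat: Cork mat fixed to the bench, 270 mm (x) x 115 mm (y) x 3 mm thick, the place for the lid while the tin is open. Origin: centre of its underside, z up.
- cassette: Lower half of the cassette, grey anodised aluminium, fixed: base 260 (x) x 90 (y) x 6 mm; on each end a bar 24 mm long in x, 90 mm wide, top 28 mm above the origin; 212 mm between the bars, long sides open. On each bar, at x = +/-118 mm, y = 0, an 8 mm guide pin, tapered tip 51 mm above the origin. Origin: centre of the underside, z up.
- plate: Loose grey aluminium cover plate, 260 (x) x 80 (y) x 6 mm, 0.3 kg, two 12 mm guide holes through it at x = +/-118 mm, y = 0. Black grip bar on its middle, 60 mm along x, 16 mm thick in y, 6 to 34 mm above the origin. Origin: centre of the underside, z up. Starts flat on the bench. Seated on both end bars, its origin is 28 mm above the cassette's; fits either end round.
- tile0: Fired-clay test tile, 24 mm (x) x 26 mm (y) x 16 mm tall with one narrow white glaze stripe across its top, about 26 g. Origin: centre of its underside, z up. May be absent (4 to 6 of the six tiles are there).
- tile1: Fired-clay test tile, 24 mm (x) x 26 mm (y) x 16 mm tall with one narrow white glaze stripe across its top, about 26 g. Origin: centre of its underside, z up. May be absent (4 to 6 of the six tiles are there).
- tile2: Fired-clay test tile, 24 mm (x) x 26 mm (y) x 16 mm tall with one narrow white glaze stripe across its top, about 26 g. Origin: centre of its underside, z up. May be absent (4 to 6 of the six tiles are there).
- tile3: Fired-clay test tile, 24 mm (x) x 26 mm (y) x 16 mm tall with one narrow white glaze stripe across its top, about 26 g. Origin: centre of its underside, z up. May be absent (4 to 6 of the six tiles are there).
- tile4: Fired-clay test tile, 24 mm (x) x 26 mm (y) x 16 mm tall with one narrow white glaze stripe across its top, about 26 g. Origin: centre of its underside, z up. May be absent (4 to 6 of the six tiles are there).
- tile5: Fired-clay test tile, 24 mm (x) x 26 mm (y) x 16 mm tall with one narrow white glaze stripe across its top, about 26 g. Origin: centre of its underside, z up. May be absent (4 to 6 of the six tiles are there).
- brush: Fine wooden paintbrush, 150 mm long, a bystander, not part of the job. Origin: middle of its underside, x along its length.
- spatula: Slim steel micro-spatula, 150 mm long, a bystander, not part of the job. Origin: middle of its underside, x along its length.
- eraser: White eraser block, 45 x 22 x 12 mm, a bystander, not part of the job. Origin: centre of its underside.
- jar: Small amber jar, 44 mm across, 45 mm tall, a bystander, not part of the job. Origin: centre of its underside.
- dish: Shallow white dish, 60 mm across, 12 mm tall, a bystander, not part of the job. Origin: centre of its underside.
- weight: Brass knob weight, 36 mm across, 40 mm tall, a bystander, not part of the job. Origin: centre of its underside.
- vial: Glass vial, 26 mm across, 50 mm tall, a bystander, not part of the job. Origin: centre of its underside.

How it is judged:
On the way, in this order (a step that is already met when the one before it is completed fails the run):
1. the lid is off the tin and lies on the cork mat (horizontal distance between lid and mat below 0.06 m and z of lid in the frame of mat below 0.012 m and angle between lid's own z axis and vertical below 0.1 rad and linear speed of lid below 0.03 m/s), for 0.2 s.
2. every tile that is there lies flat on the cassette's base between the end bars (x of tile0 in the frame of cassette between -0.097 and 0.097 m and y of tile0 in the frame of cassette between -0.034 and 0.034 m and angle between the z axis of each of tile0, tile1, tile2, tile3, tile4, tile5 and the z axis of cassette, either way round below 0.12 rad and z of tile0 in the frame of cassette between 0.001 and 0.026 m and linear speed of each of tile0, tile1, tile2, tile3, tile4, tile5 below 0.03 m/s and x of tile1 in the frame of cassette between -0.097 and 0.097 m and y of tile1 in the frame of cassette between -0.034 and 0.034 m and z of tile1 in the frame of cassette between 0.001 and 0.026 m and x of tile2 in the frame of cassette between -0.097 and 0.097 m and y of tile2 in the frame of cassette between -0.034 and 0.034 m and z of tile2 in the frame of cassette between 0.001 and 0.026 m and x of tile3 in the frame of cassette between -0.097 and 0.097 m and y of tile3 in the frame of cassette between -0.034 and 0.034 m and z of tile3 in the frame of cassette between 0.001 and 0.026 m and x of tile4 in the frame of cassette between -0.097 and 0.097 m and y of tile4 in the frame of cassette between -0.034 and 0.034 m and z of tile4 in the frame of cassette between 0.001 and 0.026 m and x of tile5 in the frame of cassette between -0.097 and 0.097 m and y of tile5 in the frame of cassette between -0.034 and 0.034 m and z of tile5 in the frame of cassette between 0.001 and 0.026 m), for 0.2 s.
At the end, for the whole second after the job is handed in: Every tile lies flat on the cassette base between the end bars, centre within 34 mm of its centre line; cover plate level on both bars (2.5 mm in height, 5 mm sideways); lid home on the tin (2.5 mm in height, 6 mm sideways); all at rest and released (all of step 2 and z of plate in the frame of cassette between 0.024 and 0.0305 m and horizontal distance between plate and cassette below 0.005 m and angle between plate's own z axis and vertical below 0.03 rad and angle between the x axis of plate and the x axis of cassette, either way round below 0.05 rad and linear speed of each of plate, lid below 0.03 m/s and z of lid in the frame of tin between 0.012 and 0.0185 m and x of lid in the frame of tin between -0.006 and 0.006 m and y of lid in the frame of tin between -0.006 and 0.006 m and angle between lid's own z axis and vertical below 0.04 rad and contact force between the fingers and anything else below 0.5 N); the robot touches nothing.
It fails at once if a bystander is pushed more than 5 cm from its place (distance of any of brush, spatula, eraser, jar, dish, weight, vial from where it was at the start of the episode above 0.05 m).
Of tile0, tile1, tile2, tile3, tile4, tile5 only 4 to 6 are there at a start; the rules pass over those that are not, and their reading is None.
At some moment in a run one of plate, lid may be knocked a few centimetres aside while the robot is not near it.
Once in a run the grip may slacken for a moment while it holds something.
It also fails if it takes over 210 s, if anything falls off the work surface, if the arm or the gripper's body presses on something with over 40 N, if the wrist force passes 120 N, or if a joint passes its speed limit or range.

ROBOT

A 6-joint arm with a two-finger parallel gripper is mounted at the origin on the work surface. World frame = base frame: x ahead of the robot, y to its left, z up, the work surface at z = 0. Lengths are in m, angles in rad, forces in N, time in s.
With the tool pointing down it reaches from about 0.25 to 0.725 m from the base axis. Payload 9.7 kg.
Tool frame: the origin (TCP) lies midway between the tips of the shut fingers; the grasp point (between the pads) lies 19 mm behind it (arm.grasp_offset is the z of the grasp point in the tool frame, in m); z points along the fingers, y is the line along which they close (so a half turn about z gives the same grasp; the last joint's range is limited). The gripper opens to 85 mm and grips with 20 to 120 N. Pads are 22 mm wide; open, the fingers measure 114 mm over their backs; the gripper's body (76 mm by 85 mm) begins 54 mm behind the grasp point. The pads swing forward as they close: fully open they stand 13 mm farther back than shut.
Start: joints at [-1.201, 0.087, 0.176, 1.66, 0, 1.571], TCP at [0.199, -0.513, 0.231] pointing down, gripper open.
Joint ranges: [-3.13, 3.13], [-0.85, 1.81], [-1.15, 1.24], [-2.2, 2.28], [-1.44, 1.52], [-3.14, 3.14]. Speed limits (rad/s): [2.22, 2.22, 2.57, 3.14, 3.14, 3.14].

INTERFACE

Orientations are given as a unit quaternion [w, x, y, z].
In Python, from plant import arm gives the robot as it stands. The module is installed in compiled form; this text tells all that it offers. Calls block until the motion is done:
- arm.goto(position, orientation): joint-space move of the TCP to a pose.
- arm.move_l(position, max_speed=0.15, ori=None): straight line of the TCP; ori=None keeps the orientation; max_speed is the mean speed in m/s.
- arm.goto_joints(angles): joint-space move.
- arm.release() and arm.close(): open the fingers fully, or close them until they stop; the grip force is fixed at half the most.
- arm.pause(seconds).
- arm.solve_ik(position, orientation): joint angles nearest the present ones, or None.
- arm.camera(name): name is "side" or "top" or "wrist"; returns a dict with "image" (420x560x3 uint8, red, green, blue), "z_map" (420x560 float32, m along the optical axis (not along the pixel's ray), 0 where there is no reading), "fx", "fy", "cx", "cy" (pixels), "distortion" ([k1, k2, p1, p2, k3] as OpenCV has them; the pictures are not rectified), "R" (3x3) and "t" (3): a world point X has camera coordinates R X + t; the wrist camera has in their place "T_tool_cam" (4x4, takes a point from camera to tool coordinates, whose origin is the TCP and whose axes are the flange's). Camera axes: x right, y down, z forward; pixel columns grow to the right and rows downward; lengths in m; the calibration is good to about 2 mm. A picture is of the moment at which its call begins: read the wrist's pose just before it.
A pose or a line that the arm cannot do raises arm.PlanningError and nothing moves.
- arm.job_done(): hands the job in; it is judged then, once.
Trained networks look in the newest picture that a camera, given by its name, has taken for a name from the list of things; names that differ only in an ending like _2 or _b are one class to them, and where a whole thing is asked for, a point or a joint stands for the part that bears it (a point fixed in the world has none). Each returns a list of dicts, best first, with "conf" (0 to 1); they miss things now and then, are a little off and sometimes report something else, mostly with a low value. They report only what shows in the picture. A call takes as long as a camera call.
- arm.regions_of(camera, target): "region" (420x560 bool, what is visible of it) and "xy" ([column, row] in pixels, amid what is visible of it).
- arm.mark_of(camera, target): "xy" ([column, row] in pixels: a listed point, or the origin of a listed thing).
Readings, each from a call of its own:
- arm.read_t(): time.
- arm.read_q(): joint angles.
- arm.read_dq(): joint speeds.
- arm.read_joint_torque(): joint torques, N m.
- arm.read_tool_pos(): TCP position.
- arm.read_orientation(): TCP orientation.
- arm.read_ft_force(): force on the tool from outside, world axes, zero at the start.
- arm.read_wrist_torque(): the same for the moment, N m.
- arm.read_opening(): finger opening in m.
- arm.read_gripper_force(): force on a finger pad.
Only numpy, scipy, OpenCV 4.12 (cv2) and the standard library are available. Lean on these libraries where they do the work, as an engineer would, in place of code of your own. Each camera call takes 0.05 s, during which the arm holds its last target. There are 200 camera calls.

## Working session

There is one attempt and no reset: what is moved stays moved. The work goes in short steps, each a Python script; the robot and the scene stay as the last script left them, time stands still between calls to the robot, and variables do not carry over. Pictures are saved under pics/ and viewed, at most 14 in all, crops included, and the job is handed in when it is done.

```bash
mkdir -p pics; ls; cat > h.py <<'E'
import numpy as np, cv2
from plant import arm
from scipy.spatial.transform import Rotation as Rot
def tool():
    p=np.array(arm.read_tool_pos()); q=arm.read_orientation()
    return p, Rot.from_quat([q[1],q[2],q[3],q[0]]).as_matrix()
def cam(name):
    if name=='wrist': p,R=tool()
    c=arm.camera(name)
    if name=='wrist':
        T=np.eye(4); T[:3,:3]=R; T[:3,3]=p; c['W']=T@np.array(c['T_tool_cam'])
    else:
        T=np.eye(4); T[:3,:3]=c['R']; T[:3,3]=c['t']; c['W']=np.linalg.inv(T)
    c['K']=np.array([[c['fx'],0,c['cx']],[0,c['fy'],c['cy']],[0,0,1]])
    c['D']=np.array(c['distortion'],float)
    return c
def rays(c,uv):
    n=cv2.undistortPoints(np.array(uv,float).reshape(-1,1,2),c['K'],c['D']).reshape(-1,2)
    return np.c_[n,np.ones(len(n))]
def onplane(c,uv,z):
    d=rays(c,uv)@c['W'][:3,:3].T; o=c['W'][:3,3]
    return o+d*((z-o[2])/d[:,2])[:,None]
def cloud(c,mask=None):
    m=c['z_map']>0
    if mask is not None: m&=mask
    v,u=np.nonzero(m); P=rays(c,np.c_[u,v])*c['z_map'][v,u][:,None]
    return P@c['W'][:3,:3].T+c['W'][:3,3]
def save(c,n): cv2.imwrite(f'pics/{n}.png',c['image'][...,::-1])
def down(yaw):  # tool z down; tool y (closing) at angle yaw+90deg, tool x at yaw
    x=np.array([np.cos(yaw),np.sin(yaw),0]); z=np.array([0,0,-1.]); y=np.cross(z,x)
    q=Rot.from_matrix(np.c_[x,y,z]).as_quat(); return [q[3],q[0],q[1],q[2]]
E
python3 - <<'E'
from h import *
t=cam('top'); save(t,'top0')
for n in ['lid','mat','cassette','plate','tin','brush','spatula','eraser','jar','dish','weight','vial']:
    for r in arm.regions_of('top',n)[:2]:
        P=cloud(t,r['region'])
        if len(P)<10: print(n,r['conf'],'few');continue
        z=np.median(P[:,2]); s=P
        c,(w,h),a=cv2.minAreaRect((s[:,:2]*1000).astype(np.float32))
        print(n,round(r['conf'],2),np.round(r['xy']),'rect',np.round(c),round(w),round(h),round(a,1),'z',np.round(np.percentile(P[:,2],[5,50,95])*1000),len(P))
s=cam('side'); save(s,'side0'); print(t['W'][:3,3],s['W'][:3,3],arm.read_t(),tool())
w=cam('wrist');print(np.round(w['T_tool_cam'],3))
E
```

```text
pics
lid 0.77 [309. 219.] rect [ 541. -105.] 104 249 89.7 z [25. 29. 34.] 3195
lid 0.16 [228. 222.] rect [541. 121.] 270 95 0.7 z [ 2.  7. 30.] 3006
mat 0.94 [149. 235.] rect [487. 344.] 275 121 0.7 z [-1.  3.  7.] 4033
cassette 0.7 [228. 219.] rect [536. 121.] 260 89 2.1 z [ 2.  7. 30.] 2893
plate 0.68 [389. 231.] rect [ 500. -333.] 266 87 3.9 z [ 1.  6. 28.] 2626
tin 0.72 [273. 191.] rect [610.   3.] 88 9 0.7 z [-1.  7. 11.] 95
brush 0.56 [273. 203.] rect [588.   1.] 141 12 0.7 z [-2.  6. 10.] 183
spatula 0.6 [351. 237.] rect [ 520. -221.] 11 142 87.5 z [ 2.  6. 11.] 113
eraser 0.64 [187. 253.] rect [442. 233.] 25 42 89.6 z [ 9. 12. 15.] 123
jar 0.52 [190. 150.] rect [724. 234.] 37 37 74.6 z [17. 44. 48.] 191
vial 0.44 [270. 152.] rect [729.   8.] 26 34 48.3 z [18. 31. 52.] 81
[0.34456432 0.0171157  1.20290883] [-0.09633007  0.66245128  0.62312703] 0.7 (array([ 0.19878287, -0.51281297,  0.23130187]), array([[ 9.32399733e-01,  3.61428745e-01, -3.93507864e-06],
       [ 3.61428745e-01, -9.32399733e-01, -1.93073230e-05],
       [-1.06472878e-05,  1.65798922e-05, -1.00000000e+00]]))
[[ 0.001 -0.957 -0.29   0.074]
 [ 1.     0.     0.     0.001]
 [-0.    -0.29   0.957 -0.143]
 [ 0.     0.     0.     1.   ]]
```

View pics/top0.png

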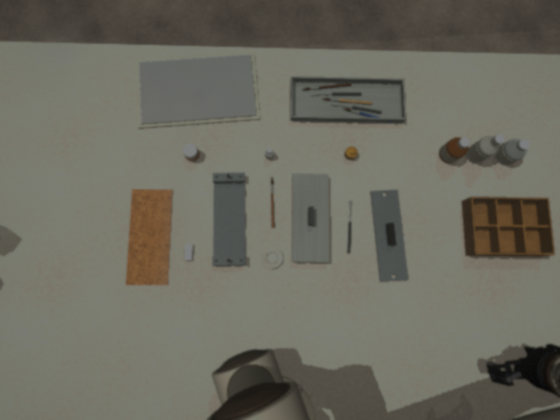

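The top picture shows, left to right: mat (149,235), cassette (229,219), lid on tin (310,218) and plate (389,235). Brush, spatula, dish and eraser lie between them. Next I look at each from close by with the wrist camera.

```bash
cat >> h.py <<'E'
def rect(P):
    c,(w,h),a=cv2.minAreaRect((P[:,:2]*1000).astype(np.float32))
    if h>w: w,h=h,w; a+=90
    a=(a+90)%180-90
    return np.round([c[0],c[1],w,h,a],1)
def look(n,xy,yaw=0,z=.27,nm=None):
    arm.goto([xy[0],xy[1],z],down(yaw)); w=cam('wrist')
    if nm: save(w,nm)
    r=arm.regions_of('wrist',n)
    return w,r
E
python3 - <<'E'
from h import *
for n,xy in [('plate',(.45,-.333)),('lid',(.49,-.105)),('cassette',(.49,.121))]:
    w,r=look(n,xy,0,.30,'w_'+n)
    print(n,[round(k['conf'],2) for k in r])
    P=cloud(w,r[0]['region']); print(rect(P),np.round(np.percentile(P[:,2],[2,25,50,75,98])*1000,1))
    hist,e=np.histogram(P[:,2]*1000,bins=np.arange(-5,60,2)); print(dict(zip(e[:-1],hist)))
    print(arm.read_t(),np.round(arm.read_q(),2))
np.save('x.npy',0)
a=np.hstack([cv2.resize(cv2.imread(f'pics/w_{n}.png'),(400,300)) for n in ['plate','lid']])
b=np.hstack([cv2.resize(cv2.imread(f'pics/w_cassette.png'),(400,300)),cv2.resize(cv2.imread('pics/side0.png'),(400,300))])
cv2.imwrite('pics/m1.png',np.vstack([a,b]))
E
```

```text
plate [0.85]
[ 497.2 -332.9  260.1   83.3    4.6] [ 4.1  5.4  6.   6.6 34.2]
{np.int64(-5): np.int64(0), np.int64(-3): np.int64(3), np.int64(-1): np.int64(15), np.int64(1): np.int64(16), np.int64(3): np.int64(2109), np.int64(5): np.int64(11021), np.int64(7): np.int64(1459), np.int64(9): np.int64(1), np.int64(11): np.int64(0), np.int64(13): np.int64(0), np.int64(15): np.int64(0), np.int64(17): np.int64(0), np.int64(19): np.int64(0), np.int64(21): np.int64(0), np.int64(23): np.int64(0), np.int64(25): np.int64(0), np.int64(27): np.int64(0), np.int64(29): np.int64(0), np.int64(31): np.int64(97), np.int64(33): np.int64(634), np.int64(35): np.int64(100), np.int64(37): np.int64(0), np.int64(39): np.int64(0), np.int64(41): np.int64(0), np.int64(43): np.int64(0), np.int64(45): np.int64(0), np.int64(47): np.int64(0), np.int64(49): np.int64(0), np.int64(51): np.int64(0), np.int64(53): np.int64(0), np.int64(55): np.int64(0), np.int64(57): np.int64(0)}
2.0583 [-0.64  0.15  0.38  1.8  -0.    2.5 ]
lid [0.56]
[ 5.360e+02 -1.065e+02  2.607e+02  1.099e+02 -5.000e-01] [27.2 28.4 29.  29.6 54.7]
{np.in
[... 1224 characters left out ...]
1): np.int64(58), np.int64(13): np.int64(54), np.int64(15): np.int64(57), np.int64(17): np.int64(67), np.int64(19): np.int64(48), np.int64(21): np.int64(57), np.int64(23): np.int64(71), np.int64(25): np.int64(592), np.int64(27): np.int64(2645), np.int64(29): np.int64(335), np.int64(31): np.int64(9), np.int64(33): np.int64(7), np.int64(35): np.int64(6), np.int64(37): np.int64(8), np.int64(39): np.int64(11), np.int64(41): np.int64(2), np.int64(43): np.int64(21), np.int64(45): np.int64(24), np.int64(47): np.int64(27), np.int64(49): np.int64(17), np.int64(51): np.int64(7), np.int64(53): np.int64(0), np.int64(55): np.int64(0), np.int64(57): np.int64(0)}
7.975 [ 0.24  0.02  0.24  1.79 -0.   -2.9 ]
```

View pics/m1.png

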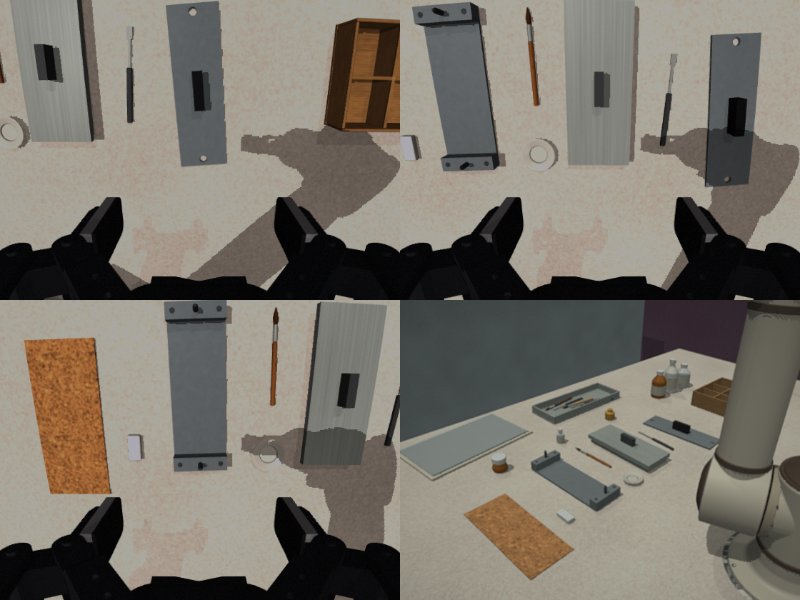

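Wrist views: the lid bar is near (600,88) and the plate's pin holes at its ends are visible. The cassette pins show, and the mat is free on the left. I'll use the half-turned wrist (the joint stays mid-range), refine on the lid, lift it, and set it on the mat.

```bash
cat >> h.py <<'E'
PI=np.pi
def band(P,lo,hi): return P[(P[:,2]>lo)&(P[:,2]<hi)]
E
python3 - <<'E'
from h import *
w,r=look('lid',(.58,-.105),PI,.27,'lid2')
P=cloud(w,r[0]['region']); S=rect(band(P,.022,.036)); B=rect(band(P,.045,.065))
print(r[0]['conf'],S,B)
yaw=np.radians(S[4]); x,y=B[0]/1000,B[1]/1000
o=down(PI+yaw)
arm.goto([x,y,.12],o); arm.move_l([x,y,.034],.15)
t=arm.read_t(); arm.close(); print('close',arm.read_t()-t,arm.read_opening(),arm.read_gripper_force())
p,R=tool(); np.savez('G.npz',p=p,yaw=yaw); print(p,arm.read_ft_force())
arm.move_l([x,y,.14],.12); print(arm.read_opening(),arm.read_ft_force())
m=(.487,.344)
arm.goto([m[0],m[1],.14],down(PI+np.radians(.7)))
arm.move_l([m[0],m[1],p[2]-.016+.004],.12); print(arm.read_ft_force())
t=arm.read_t(); arm.release(); print('rel',arm.read_t()-t,arm.read_opening())
print(tool()[0]); arm.move_l([m[0],m[1],.12],.25)
# look into tin
arm.goto([.58,-.105,.27],down(PI)); w=cam('wrist'); save(w,'tin1'); r=arm.regions_of('wrist','tin')
P=cloud(w,r[0]['region']); print(r[0]['conf'],rect(P),rect(band(P,.02,.032)))
for k in arm.regions_of('wrist','tile0'):
    Q=cloud(w,k['region']); print(round(k['conf'],2),rect(Q),np.round(np.median(Q[:,2])*1000))
print(arm.read_t())
E
```

```text
Traceback (most recent call last):
IndexError: list index out of range
```

```bash
cat >> h.py <<'E'
def box(P,x0,x1,y0,y1,lo,hi):
    return P[(P[:,0]>x0)&(P[:,0]<x1)&(P[:,1]>y0)&(P[:,1]<y1)&(P[:,2]>lo)&(P[:,2]<hi)]
E
cat > s1.py <<'E'
from h import *
w=cam('wrist'); save(w,'lid2')
P=cloud(w); S=rect(box(P,.38,.70,-.18,-.03,.022,.036)); B=rect(box(P,.45,.62,-.15,-.06,.045,.065))
print(S,B)
if not(abs(S[2]-250)<6 and abs(S[3]-102)<6 and abs(B[2]-50)<6): raise SystemExit
yaw=np.radians(S[4]); x,y=B[0]/1000,B[1]/1000
o=down(PI+yaw)
arm.goto([x,y,.12],o); arm.move_l([x,y,.034],.15)
t=arm.read_t(); arm.close(); print('close',arm.read_t()-t,arm.read_opening(),arm.read_gripper_force())
p,R=tool(); np.savez('G.npz',p=p,yaw=yaw); print(p,arm.read_ft_force())
arm.move_l([x,y,.14],.12); print(arm.read_opening(),arm.read_ft_force())
m=(.487,.344)
arm.goto([m[0],m[1],.14],down(PI+np.radians(.7)))
arm.move_l([m[0],m[1],p[2]-.016+.004],.12); print(arm.read_ft_force())
t=arm.read_t(); arm.release(); print('rel',arm.read_t()-t,arm.read_opening())
print(tool()[0]); arm.move_l([m[0],m[1],.12],.25)
# look into tin
arm.goto([.58,-.105,.27],down(PI)); w=cam('wrist'); save(w,'tin1'); r=arm.regions_of('wrist','tin')
P=cloud(w); print(rect(box(P,.38,.70,-.18,-.03,.022,.036)))
for k in arm.regions_of('wrist','tile0'):
    Q=cloud(w,k['region']); print(round(k['conf'],2),rect(Q),np.round(np.median(Q[:,2])*1000))
print(arm.read_t())
E
python3 s1.py
```

```text
[ 5.408e+02 -1.070e+02  2.501e+02  1.028e+02 -2.000e-01] [ 5.415e+02 -1.071e+02  5.060e+01  1.370e+01 -1.000e-01]
close 0.6584000000000003 0.012616828950284287 59.71039295196533
[ 0.54166292 -0.10715481  0.03434595] [-0.0381285   0.62902436  4.31684476]
0.01276870494629464 [ 0.12024189  0.84241311 -2.73116825]
[ 0.94586573  1.46139192 -2.0034486 ]
rel 0.6999999999999993 0.08544416430722113
[0.48699714 0.34401206 0.02234696]
[ 5.411e+02 -1.079e+02  2.384e+02  9.070e+01 -5.000e-01]
0.91 [ 525.  -106.4   26.7   25.6   87.6] 19.0
0.91 [ 629.7 -109.2   26.8   24.7   87.6] 19.0
0.89 [ 484.3 -108.2   27.    23.6  -83.8] 19.0
0.82 [ 450.7 -108.1   25.1   24.1  -89.4] 19.0
0.75 [ 594.8 -108.5   25.9   23.2  -87.4] 19.0
0.58 [ 558.5 -105.5   29.1   29.     0.7] 19.0
19.475
```

```bash
ls -t pics | head -1; [ -f pics/tin1.png ] && cp pics/tin1.png pics/v.png || cp pics/lid2.png pics/v.png
```

```text
tin1.png
```

View pics/v.png

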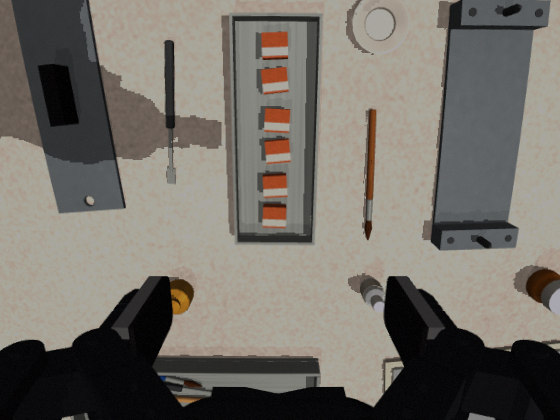

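The open tin shows all six tiles in a row (275,45 to 275,215). The open fingers (114 mm) don't fit inside it (84 mm). My plan is to enter shut just above a tile, open against the inside of the walls, slide down, then grip across y. First I test that carefully on the far tile.

```bash
cat > s2.py <<'E'
from h import *
tx=.6297; yaw=np.radians(-.5); ty=-.1079+np.tan(yaw)*(tx-.5411)
o=down(PI+yaw)
arm.goto([tx,ty,.10],o); arm.close(); print(arm.read_opening())
arm.move_l([tx,ty,.03],.15); arm.move_l([tx,ty,.0205],.03); print(tool()[0],arm.read_ft_force())
t=arm.read_t(); arm.release(); print('rel',arm.read_t()-t,arm.read_opening(),arm.read_ft_force(),arm.read_gripper_force())
w=cam('wrist'); save(w,'trick'); s=cam('side'); save(s,'trickside')
E
python3 s2.py
```

```text
1.711775622066854e-05
[ 0.62963178 -0.10865384  0.02045374] [-0.78533197  0.69933327 -0.19409287]
rel 0.7833000000000006 0.0853566396672897 [-0.30748991  0.09276516 -0.22118212] 0.0
```

View pics/trick.png

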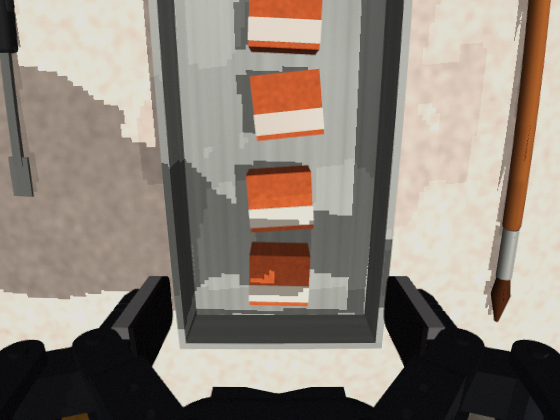

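The fingers opened freely: they rose over the rim without catching. The picture shows that the tips are slimmer than the knuckles. I measure the tips' profile from the wrist depth map, open and shut.

```bash
cat > s3.py <<'E'
from h import *
p=tool()[0]; arm.move_l([p[0],p[1],.10],.2)
def prof():
    w=cam('wrist'); m=(w['z_map']>0)&(w['z_map']<.25); P=cloud(w,m); p,R=tool(); T=(P-p)@R*1000
    T=T[(abs(T[:,1])<70)&(T[:,2]<12)&(T[:,2]>-60)]
    print(len(T), 'opening',arm.read_opening())
    for z in range(-50,12,3):
        for s in (1,):
            q=T[(T[:,2]>=z)&(T[:,2]<z+3)&(T[:,1]*s>-2)]
            if len(q)>3: print(z,'y',np.round(np.percentile(q[:,1],[1,99]),1),'x',np.round(np.percentile(q[:,0],[1,99]),1),len(q))
prof(); arm.close(); prof(); print(arm.read_t())
E
python3 s3.py
```

```text
8835 opening 0.08556822906837255
-50 y [41.6 48.3] x [-1.6 11.5] 258
-47 y [41.4 55.3] x [-6.  11.3] 363
-44 y [41.5 55.4] x [-10.3  11.3] 364
-41 y [41.6 55.5] x [-10.7  11.3] 348
-38 y [41.6 55.3] x [-11.   11.4] 318
-35 y [41.6 55.2] x [-10.8  11.3] 313
-32 y [41.6 55.3] x [-10.6  11.1] 303
-29 y [41.6 55.3] x [-10.6  11.1] 282
-26 y [41.5 55.2] x [-11.1  11.3] 253
-23 y [41.6 53.8] x [-10.9  11.3] 221
-20 y [41.5 48.4] x [-10.6  11. ] 187
-17 y [41.6 44.7] x [-10.  10.] 97
-14 y [42.2 42.2] x [-9.1  0. ] 4
14941 opening -9.263056862226124e-05
-50 y [ 1.5 31.6] x [-9.1 13.9] 723
-47 y [ 1.  28.5] x [-9.3 14. ] 570
-44 y [ 1.  20.2] x [ 6.3 13.7] 203
-41 y [-1.9 15.8] x [-10.   12.7] 132
-38 y [-1.9  5.3] x [-10.7  11.7] 577
-35 y [-1.9 10.5] x [ 8.5 11.7] 103
-32 y [-1.9 12.9] x [ 6.8 11.9] 161
-29 y [-1.9 12.8] x [ 6.6 11.8] 174
-26 y [-2.  12.8] x [ 6.5 11.7] 169
-23 y [-2.  12.8] x [ 6.5 11.8] 161
-20 y [-1.7 12.8] x [ 6.6 11.7] 131
-17 y [-1.7 12.5] x [ 6.6 11.9] 135
-14 y [-1.7 12.8] x [ 6.6 11.7] 133
-11 y [-1.7 12.2] x [ 6.7 11.7] 122
-8 y [-1.7 11.3] x [ 6.7 11.8] 82
-5 y [-1.8  5.5] x [10.7 11.4] 23
24.3667
```

The tips are chamfered: about 3 mm thick at the end, 14 mm thick 10 mm up. Closing straight from above the rim with the TCP at about 14.5 mm should therefore clear the wall and hold the tile's top 4–5 mm. I try it on one tile after measuring the cassette.

```bash
cat > s4.py <<'E'
from h import *
arm.release()
arm.goto([.58,.122,.27],down(PI)); w=cam('wrist'); save(w,'cas1')
P=cloud(w); C=rect(box(P,.38,.70,.06,.19,.024,.032)); print('cas',C, rect(box(P,.38,.70,.06,.19,.042,.056)))
m=rect(box(P,.38,.70,.06,.19,.003,.009)); print(m)
# pins separately
for lo,hi in((.38,.48),(.60,.72)):
    q=box(P,lo,hi,.09,.15,.036,.056); print('pin',len(q),np.round(q.mean(0)*1000,1),np.round(np.percentile(q[:,:2],[5,95],axis=0)*1000,1).tolist())
np.save('cas.npy',C)
tx=.6297; yaw=np.radians(-.5); ty=-.1079+np.tan(yaw)*(tx-.5411)
arm.goto([tx,ty,.07],down(PI+yaw)); arm.move_l([tx,ty,.0145],.08); print(tool()[0],arm.read_ft_force())
arm.close(); print('open',arm.read_opening(),arm.read_gripper_force(),arm.read_ft_force(),tool()[0])
arm.move_l([tx,ty,.08],.08); print('open',arm.read_opening(),arm.read_ft_force(),arm.read_t())
w=cam('wrist'); save(w,'g1')
E
python3 s4.py
```

```text
cas [537.7 120.7 255.6  89.5   1.8] [536.  120.9 240.1   7.5   1.8]
[535.  131.5 212.3 111.4   1.7]
pin 74 [419.5 117.2  46.1] [[416.8, 113.5], [421.7, 120.7]]
pin 63 [651.  124.7  45.3] [[648.9, 121.8], [654.2, 128.2]]
[ 0.6296811  -0.10871699  0.0142928 ] [-0.00060218 -0.16270697 -0.46745427]
open 0.02349515239501179 59.15538311004639 [-0.47230374  0.63686294  4.25513831] [ 0.62978157 -0.10863737  0.01464387]
open 0.023465972374646656 [ 0.10891141  0.13798216 -0.74330861] 29.9
```

View pics/g1.png

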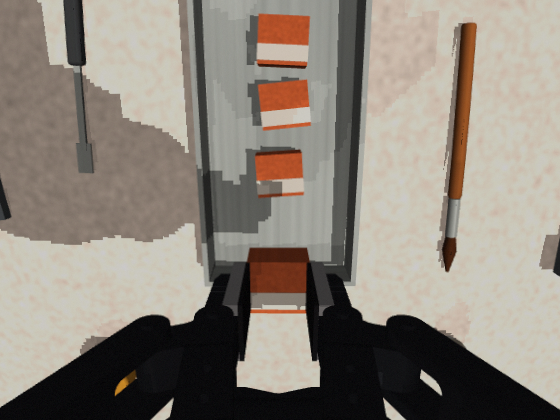

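The tile hangs level between the pads at about (280,280). I move all six with per-tile checks.

```bash
cat > s5.py <<'E'
from h import *
import sys
cc=np.array([.5357,.1209]); cy=np.radians(1.8); ty0=np.radians(-.5)
tx=[.6297,.5948,.559,.525,.4845,.4508]; sl=[.075,.045,.015,-.015,-.045,-.075]
def ok(): return arm.read_opening()>.018
def place(i):
    d=cc+sl[i]*np.array([np.cos(cy),np.sin(cy)])
    arm.goto([*d,.09],down(PI+cy)); a=ok()
    arm.move_l([*d,.025],.12); arm.move_l([*d,.0187],.04); b=ok(); f=arm.read_ft_force()[2]; arm.release(); arm.move_l([*d,.07],.2)
    print(i,'placed',a,b,round(f,1),arm.read_t()); return a and b
def pick(i):
    y=-.1079+np.tan(ty0)*(tx[i]-.5411)
    arm.goto([tx[i],y,.08],down(PI+ty0)); arm.move_l([tx[i],y,.0143],.12); arm.close(); o=arm.read_opening()
    arm.move_l([tx[i],y,.09],.12); print(i,'pick',round(o,4),round(arm.read_opening(),4)); return ok()
if not place(0): sys.exit()
for i in range(1,6):
    if not pick(i): print('lost'); break
    if not place(i): print('lost2'); break
arm.goto([.58,.122,.27],down(PI)); w=cam('wrist'); save(w,'cas2')
ang=-cy
for k in arm.regions_of('wrist','tile0'):
    Q=cloud(w,k['region']); z=np.median(Q[:,2]); r=rect(Q[abs(Q[:,2]-z)<.004]); d=r[:2]/1000-cc
    print(round(k['conf'],2),r,'cas',np.round([d[0]*np.cos(cy)+d[1]*np.sin(cy),-d[0]*np.sin(cy)+d[1]*np.cos(cy)],3),np.round(z*1000,1))
E
python3 s5.py
```

```text
0 placed True True -0.5 32.9083
1 pick 0.0233 0.0236
1 placed True True -0.5 38.8583
2 pick 0.023 0.0236
2 placed True True 0.4 44.8083
3 pick 0.0234 0.0233
3 placed True True 0.0 50.7417
4 pick 0.0235 0.0235
4 placed True True 0.2 56.6917
5 pick 0.0231 0.0235
5 placed True True -1.1 62.6167
0.92 [461.1 117.7  26.7  23.9 -87.8] cas [-0.075 -0.001] 21.8
0.92 [548.  120.4  25.4  24.2  89.9] cas [ 0.012 -0.001] 22.1
0.81 [580.7 121.4  26.1  23.2 -87. ] cas [ 0.045 -0.001] 21.9
0.79 [519.9 119.4  24.7  22.2 -89.5] cas [-0.016 -0.001] 22.0
0.78 [490.9 118.5  26.   23.6 -81.9] cas [-0.045 -0.001] 21.9
0.71 [535.4 121.5 212.3  91.5   1.6] cas [-0.     0.001] 6.3
0.67 [611.1 122.   25.4  24.7 -89.3] cas [ 0.075 -0.001] 21.8
```

```bash
ls pics | wc -l
```

```text
14
```

View pics/cas2.png

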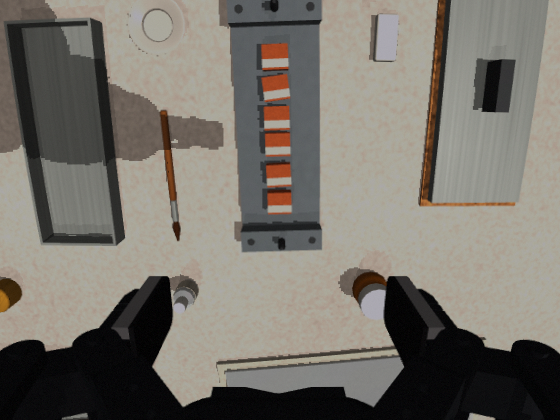

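All six tiles lie flat on the cassette centre line (275,57 to 279,202), the tin is empty, and the lid rests on the mat. Next is the plate: measure, grip, and hover it above the pins for a look.

```bash
cat > s6.py <<'E'
from h import *
arm.goto([.54,-.331,.27],down(PI+np.radians(4.4))); w=cam('wrist'); save(w,'pl1'); P=cloud(w)
S=rect(box(P,.34,.66,-.40,-.26,.0025,.0095)); B=rect(box(P,.42,.58,-.38,-.28,.028,.04)); print(S,B)
if abs(S[2]-260)>5 or abs(S[3]-80)>5 or abs(B[2]-60)>5: raise SystemExit
c=(S[:2]+B[:2])/2000; yaw=np.radians(S[4])
arm.goto([*c,.10],down(PI+yaw)); arm.move_l([*c,.010],.12); arm.close(); print(arm.read_opening(),tool()[0],arm.read_ft_force())
g=tool()[0]; np.savez('pl.npz',g=g,c=c,yaw=yaw)
arm.move_l([*c,.15],.12); print(arm.read_opening(),arm.read_ft_force())
w=cam('wrist'); save(w,'plheld')
cy=np.radians(1.85); d=np.array([.5354,.1217])
arm.goto([*d,.15],down(PI+cy)); arm.move_l([*d,.066],.1); print(arm.read_opening(),tool()[0],arm.read_t())
w=cam('wrist'); save(w,'plhover'); s=cam('side'); save(s,'plside')
a=w['image'][:,:,::-1]; b=s['image'][180:360,240:480,::-1]
cv2.imwrite('pics/m2.png',np.hstack([cv2.resize(a,(400,300)),cv2.resize(b,(400,300))]))
E
python3 s6.py
```

```text
[ 518.5 -317.8  297.   128.8    8.7] [ 544.8 -303.    59.2   16.2    3.9]
```

The plate has been knocked aside (bar now at 545,-303), so I follow it.

```bash
sed -i 's/^arm.goto(\[.54,-.331,.27\].*$/arm.goto([.588,-.30,.27],down(PI+np.radians(3.9))); w=cam("wrist"); save(w,"pl2"); P=cloud(w)/; s/^S=.*/B=rect(box(P,.48,.62,-.35,-.25,.028,.04)); q=(P[:,:2]-B[:2]\/1000); k=np.radians(B[4]); u=q@[np.cos(k),np.sin(k)]; v=q@[-np.sin(k),np.cos(k)]; S=rect(P[(abs(u)<.15)\&(abs(v)<.055)\&(P[:,2]>.003)\&(P[:,2]<.0095)]); print(S,B)/' s6.py; python3 s6.py; ls pics/m2.png || cp pics/pl2.png pics/m2.png
```

```text
[ 545.5 -302.9  260.5   80.7    4. ] [ 545.3 -303.2   60.    15.5    4.1]
0.014927593873402971 [ 0.54552671 -0.30316866  0.01033248] [-0.83827621  0.14040058  3.04646423]
0.014641385448183098 [-0.09172927 -0.04859669 -2.91958246]
0.015190135449585808 [0.53586879 0.12177292 0.06677041] 71.95
pics/m2.png
```

View pics/m2.png

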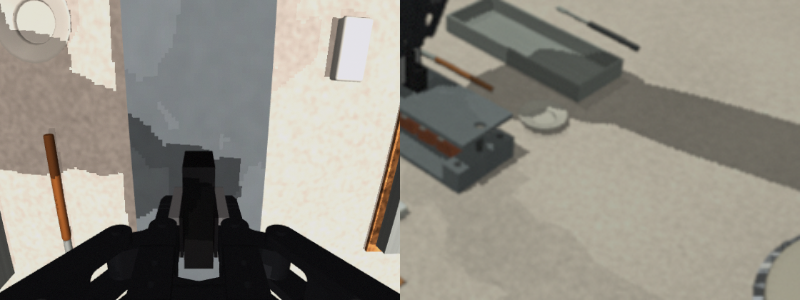

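The plate is held level above the cassette; the near hole and pin line up in the side view. I lower it with force checks, shifting if a pin catches.

```bash
cat > s7.py <<'E'
from h import *
d0=np.array([.5354,.1217]); o=down(PI+np.radians(1.85)); f0=arm.read_ft_force()
def dn(d,z):
    while z>.0385:
        z=max(z-.002,.0383); arm.move_l([*d,z],.03,o); f=arm.read_ft_force()-np.array(f0)
        if np.linalg.norm(f)>7: print('contact',np.round(z,4),np.round(f,1),np.round(tool()[0],4)); return z
    return z
offs=[(0,0),(0,.0012),(0,-.0012),(.0012,0),(-.0012,0),(.0012,.0012),(-.0012,-.0012),(.0012,-.0012),(-.0012,.0012),(0,.0024),(0,-.0024),(.0024,0),(-.0024,0)]
for e in offs:
    z=dn(d0+e,.062); print(e,z)
    if z<.042: break
    arm.move_l([*(d0+e),.064],.06)
print(tool()[0],arm.read_ft_force(),arm.read_opening(),arm.read_t())
s=cam('side'); cv2.imwrite('pics/s7.png',cv2.resize(s['image'][180:360,180:420,::-1],(800,600)))
E
python3 s7.py
```

```text
(0, 0) 0.0383
[0.53542342 0.12175173 0.03831338] [ 0.13381134 -0.10441562 -3.20186115] 0.01511444270591847 75.15
```

View pics/s7.png

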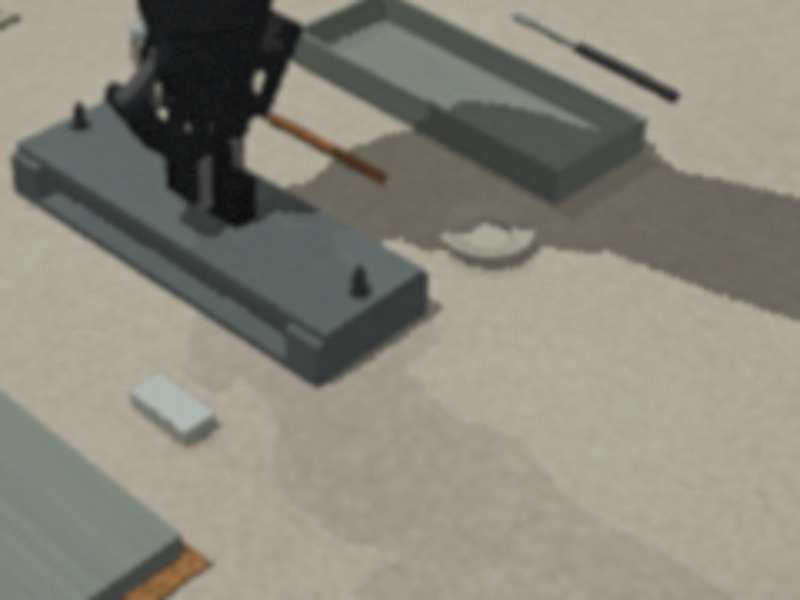

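Both pins (80,115 and 360,280) come through the plate and it lies on the bars. Release it, then bring the lid back.

```bash
cat > s8.py <<'E'
from h import *
arm.release(); p=tool()[0]; arm.move_l([p[0],p[1],.13],.15)
arm.goto([.53,.344,.27],down(PI+np.radians(.7))); w=cam('wrist'); save(w,'lidm'); P=cloud(w)
B=rect(box(P,.38,.60,.26,.42,.034,.05)); S=rect(box(P,.30,.68,.25,.44,.011,.021)); print(S,B)
if abs(B[2]-50)>5 or abs(S[2]-250)>6 or abs(S[3]-102)>5: raise SystemExit
G=np.load('G.npz'); c=B[:2]/1000; yaw=np.radians((S[4]+B[4])/2) if abs(S[4]-B[4])<3 else np.radians(S[4])
arm.goto([*c,.10],down(PI+yaw)); arm.move_l([*c,float(G['p'][2])-.013],.12); arm.close(); print(arm.read_opening(),tool()[0])
arm.move_l([*c,.14],.12); print(arm.read_opening())
t=np.array([.5414,-.1075]); arm.goto([*t,.14],down(PI+np.radians(-.4))); print(arm.read_opening(),tool()[0])
f0=np.array(arm.read_ft_force()); z=.14
arm.move_l([*t,.052],.12)
for z in np.arange(.050,.0343,-.002).tolist()+[.0345]:
    arm.move_l([*t,z],.04); f=np.array(arm.read_ft_force())-f0
    if np.linalg.norm(f)>8: print('contact',z,f); break
print(tool()[0],arm.read_opening(),arm.read_ft_force(),arm.read_t())
s=cam('side'); cv2.imwrite('pics/s8.png',cv2.resize(s['image'][120:300,220:460,::-1],(800,600)))
E
python3 s8.py; [ -f pics/s8.png ] || cp pics/lidm.png pics/s8.png
```

```text
[486.8 343.5 249.9 102.9   0.6] [487.3 343.5  50.   13.1   0.8]
0.012571106609390068 [0.48743599 0.34361661 0.02169218]
0.012710682177352774
0.012923110487548226 [ 0.54163689 -0.10666905  0.13994947]
[ 0.54159263 -0.10754443  0.03465816] 0.01243786454532858 [ 0.91753769 -0.17451337  0.96777474] 85.8583
```

View pics/s8.png

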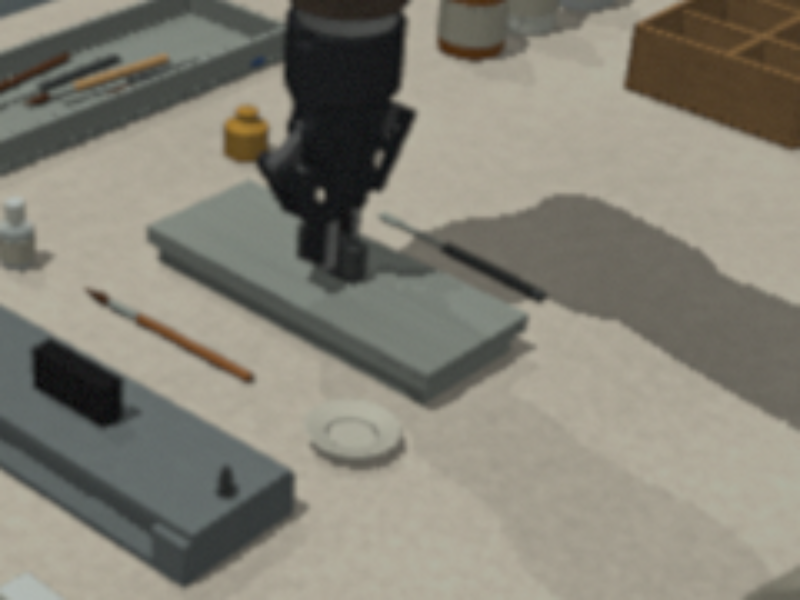

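The lid sits over the tin (350,290), and the plate lies flat with its pin through (228,480). Release, back off, and check heights and tilt before handing in.

```bash
cat > s9.py <<'E'
from h import *
arm.release(); p=tool()[0]; arm.move_l([p[0],p[1],.14],.15)
def plane(P):
    A=np.c_[P[:,:2]-P[:,:2].mean(0),np.ones(len(P))]; s=np.linalg.lstsq(A,P[:,2],rcond=None)[0]; return np.round(s,4)
arm.goto([.58,-.105,.27],down(PI)); P=cloud(cam('wrist')); q=box(P,.38,.70,-.18,-.03,.022,.040); print('lid',rect(q),plane(q))
arm.goto([.58,.122,.27],down(PI)); w=cam('wrist'); save(w,'fin'); P=cloud(w); q=box(P,.38,.70,.06,.19,.029,.040); print('plate',rect(q),plane(q))
q=box(P,.38,.70,.06,.19,.056,.068); print('bar',rect(q),np.median(q[:,2]))
print(arm.read_t())
E
python3 s9.py
```

```text
lid [ 5.411e+02 -1.081e+02  2.503e+02  1.030e+02 -4.000e-01] [0.     0.0003 0.0289]
plate [537.7 120.7 254.3  88.6   1.8] [0.0001 0.0002 0.0339]
bar [535.2 120.8  60.7  16.    1.9] 0.06197251880580262
89.0667
```

```bash
python3 -c "
from h import *
print(arm.job_done())"
```

```text
the job is handed in; nothing more can be done
None
```

The job is handed in: all six tiles lie flat in the cassette, the cover plate sits level over both pins, and the lid is back on the empty tin. It took about 89 s, and the final camera check showed lid and plate at their seated heights and level.

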